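# Load the light-box viewer and hold its sprung shield half open

### The job

Swing the viewer's sprung shield up past its balance point so that it stands open by itself, lay the clear cover plate flat over the light window inside its four corner stops, and set the petri dish level on the middle of the plate. Then bring the shield back down to about ten degrees short of the balance point, so that it screens my face while I reach in under it to pick colonies, and finish still holding it there: it would fall shut on my hands if let go, and must not spring open again. Never let the shield drop, keep the dish level, and leave the other things on the bench where they are.

Things in the scene. Friction and masses are not known exactly. Their poses are not given: they have to be found in the camera images.
- viewer: the viewer, a fixed light box 190 mm deep (x) x 180 mm wide (y), deck 50 mm high, on bench paper 2 mm thick. Origin under its centre on the paper; x points from its front (switch, dimmer; robot side) to its back, z up. Two 95 mm high posts at the back carry the shield (y = +-81 mm); two 79 mm high rubber bumpers stand at the front corners (x = -82, y = +-78 mm).
- window (a point): centre of the light window, on the deck surface; axes as the viewer's, 20 mm in front of its origin and 50 mm above it. Four L-shaped steel corner stops 3 mm high frame 114 mm (x) by 70 mm (y) round it: 2 mm of play on each side of the cover plate, long side along x. They leave the middle 90 mm of the plate's long sides free for fingers.
- shield_hinge (a point): middle of the shield's hinge axis, 80 mm behind the viewer's origin and 85 mm above it; the axis runs along the viewer's y.
- shield (a joint): angle of the sprung shield, a tinted pane in a metal frame, 156 mm wide, reaching 165 mm from the hinge, 0.85 kg. 0 = level over the deck (closed, as it starts), grows as its front edge rises; 1.48 rad = open against its stop, nearly upright. It balances at 1.00 rad (57 degrees above level): below that it falls shut when let go, above it swings open and stays. At most 2 N at the rail.
- rail (a point): middle of the shield's pull rail, a round steel bar 10 mm thick, 110 mm long, parallel to the hinge and 205 mm from its axis, in the plane of the pane: 85 mm above the paper when closed, nearly above the hinge when open. Two thin arms 50 mm either side of its middle carry it; 35 mm are free between bar and frame. Pinched from above across the viewer's x it turns between the fingers.
- cover_plate: the clear acrylic cover plate, 110 mm (x) x 66 mm (y) x 8 mm, with pale edges, lying flat on the bare bench to the left of the viewer, next to it or one place further; origin at the centre of its underside. It keeps the dish off the window.
- dish: the closed petri dish, round, 62 mm across (56 mm between the faces that fingers meet when closing along its x or y axis) and 16 mm high, 30 g, lying flat on the bare bench left of the viewer, in the other of the two places; origin at the centre of its underside, z up.
- timer: bystander: bench timer, 58 x 72 x 19 mm, white, lying on its back; origin at its underside's centre. To be left alone.
- forceps: bystander: steel tweezers, 124 mm long, lying flat; origin at its underside's centre. To be left alone.
- steel_spatula: bystander: thin steel spatula, 158 mm long, lying flat; origin at its underside's centre. To be left alone.
- cap: bystander: spare screw cap, 52 mm across, 24 mm high, upside down; origin at its underside's centre. To be left alone.
- slip_box: bystander: small carton, 40 x 64 x 28 mm; origin at its underside's centre. To be left alone.
Mind the look-alikes: they are no part of the job. Of the things that look like the cover_plate, the larger one is meant.

How it is judged:
By the outcome, as a careful person would: the job done as asked, in the order asked, and still so for the second after the job is handed in, while the arm keeps its last pose, push and grip.
It also fails if it takes over 72 s, if anything falls off the work surface, if the arm or the gripper's body presses on something with over 40 N, if the wrist force passes 120 N, or if a joint passes its speed limit or range.

### The arm

A 6-joint arm with a two-finger parallel gripper is mounted at the origin on a cart in front of the work surface, level with it; the furniture and walls round the work are solid. World frame = base frame: x ahead of the robot, y to its left, z up, the work surface at z = 0. Lengths are in mm, angles in rad, forces in N, time in s.
With the tool pointing down it reaches from about 350 to 975 mm from the base axis. Payload 7.1 kg.
Tool frame: the origin (TCP) lies midway between the tips of the shut fingers; the grasp point (between the pads) lies 19 mm behind it (ctrl.tcp_to_grasp is the distance from the TCP to the grasp point, in mm); z points along the fingers, y is the line along which they close (so a half turn about z gives the same grasp; the last joint's range is limited). The gripper opens to 88 mm and grips with 3 to 60 N. Pads are 20 mm wide; open, the fingers measure 115 mm over their backs; the gripper's body (75 mm by 178 mm) begins 61 mm behind the grasp point.
Start: joints at [-1.166, 0.423, 1.63, -0, 1.089, -0.019], TCP at [257.032, -569.684, 222.675] pointing down, gripper open.
Joint ranges: [-3, 3], [-0.9, 2.11], [0.09, 2.58], [-1.31, 4.45], [0.11, 2.69], [-2.54, 2.54]. Speed limits (rad/s): [2.39, 2.39, 3.01, 3.14, 3.14, 3.14].

### API

Orientations are given as a rotation vector (axis times angle).
In Python, from workcell import get_obs, cams, ticket, boxes_of, ctrl gives the robot as it stands.
- The arm moves only by the shell command python3 -m creep 'ROWS' [OPENING]. ROWS is JSON, one flat list of numbers, 4 for each row, row after row: the shift along the world's x, y, z in m, then the turn about the world's z in rad. In form: [tx, ty, tz, spin, tx, ty, tz, spin, ...]. A call has 1 to 10 rows; each row is the pose to reach, as a shift and turn from the pose commanded when the call began; what a row does not reach only later rows make up. A row lasts 1/12 s, in which the tool goes at most 41.7 mm and 7.16 degrees, less where a joint would pass 70% of its speed; a pose out of reach is approached as far as the arm can. A call with a gripper value outside its range is refused whole. OPENING is the opening, from 0 (shut) to 1 (fully open), set as the call begins (- or left out, the last holds). The fingers move at their own pace and stop on an object; the grip force is fixed at half the most. Time passes only in rows, so rows that repeat a pose let the fingers close. It gives the time, the measured TCP pose, the force, the opening and the grip force at its end, in the units of the state.
- get_obs(): the state, without advancing time (a new reading comes with each control period).
- cams.get_image(name): name is "scene" or "top" or "wrist"; returns (picture, depth): 384x512x3 uint8, red, green, blue; 384x512 float32, mm along the optical axis (not along the pixel's ray), 0 where there is no reading.
- cams.get_calibration(name): a dict with "mtx" (3x3 intrinsics, pixels), "R" (3x3) and "t" (3): a world point X has camera coordinates R X + t; the wrist camera has in their place "mount" (4x4, takes a point from camera to tool coordinates, whose origin is the TCP and whose axes are the flange's). Camera axes: x right, y down, z forward; pixel columns grow to the right and rows downward; lengths in mm; the calibration is good to about 2 mm. A picture is of the moment at which its call begins: read the wrist's pose just before it. get_calibration takes no time and is no camera call.
- ticket.close_job(): hands the job in; it is judged then, once.
Trained networks look in the newest picture that a camera, given by its name, has taken for a name from the list of things; names that differ only in an ending like _2 or _b are one class to them, and where a whole thing is asked for, a point or a joint stands for the part that bears it (a point fixed in the world has none). Each returns a list of dicts, best first, with "score" (0 to 1); they miss things now and then, are a little off and sometimes report something else, mostly with a low value. They report only what shows in the picture. A call takes as long as a camera call. They do not tell look-alikes from the thing itself.
- boxes_of(camera, target): "centre" ([column, row] in pixels, amid what is visible of it).
The state is a dict: "t": time; "qpos": joint angles; "qvel": joint speeds; "joint_torque": joint torques, N m; "ee_pos": TCP position; "orientation": TCP orientation; "ft_force": force on the tool from outside, world axes, zero at the start; "moment": the same for the moment, N m; "width": finger opening in mm; "grasp_force": force on a finger pad.
Only numpy, scipy, OpenCV 4.12 (cv2) and the standard library are available. Lean on these libraries where they do the work, as an engineer would, in place of code of your own. Each camera call takes 0.05 s, during which the arm holds its last target. There are 200 camera calls.

## Working session

There is one attempt and no reset: what is moved stays moved. The work goes in short steps, Python scripts to look and compute and a shell command to move; the robot and the scene stay as the last step left them, time stands still between calls to the robot, and variables do not carry over. Pictures are saved under pics/ and viewed, at most 10 in all, crops included, and the job is handed in when it is done.

```bash
ls; mkdir -p pics
cat > h.py <<'E'
import numpy as np, cv2
from workcell import get_obs, cams, ticket, boxes_of, ctrl
from scipy.spatial.transform import Rotation as Ro
def grab(n):
    o=get_obs(); p,d=cams.get_image(n); c=cams.get_calibration(n); K=np.array(c['mtx'])
    if n=='wrist':
        M=np.array(c['mount']); R=Ro.from_rotvec(o['orientation']).as_matrix()
        Rw=R@M[:3,:3]; tw=R@M[:3,3]+np.array(o['ee_pos'])
    else:
        Rw=np.array(c['R']).T; tw=-Rw@np.array(c['t'])
    return p,d,K,Rw,tw
def cloud(g):
    p,d,K,Rw,tw=g; v,u=np.mgrid[:d.shape[0],:d.shape[1]]
    X=np.stack([(u-K[0,2])*d/K[0,0],(v-K[1,2])*d/K[1,1],d],-1)
    return X@Rw.T+tw
def ray(g,u,v,z):
    p,d,K,Rw,tw=g; r=Rw@np.array([(u-K[0,2])/K[0,0],(v-K[1,2])/K[1,1],1]); return tw+r*(z-tw[2])/r[2]
def save(n,p): cv2.imwrite('pics/'+n+'.png',p[:,:,::-1])
E
python3 - <<'E'
from h import *
o=get_obs();print(o['t'],o['ee_pos'],o['orientation'],o['width'])
for n in('top','scene'):
    g=grab(n);P=cloud(g);save(n,g[0])
    np.savez('/tmp/'+n,**dict(zip('pdKRt',g)))
    for t in ['viewer','shield','rail','cover_plate','dish','timer','forceps','steel_spatula','cap','slip_box'][:10 if n=='top' else 5]:
        for b in boxes_of(n,t)[:3]:
            u,v=map(int,b['centre']);print(n,t,round(b['score'],2),u,v,P[v,u].round())
a=cv2.resize(cv2.imread('pics/top.png'),(800,600));cv2.imwrite('pics/top8.png',a)
E
```

```text
pics
0.0 [ 256.82003217 -569.19261255  221.91025036] [-3.06986837e+00 -6.60441628e-01  4.69964002e-04] 87.62294371456028
top viewer 0.7 304 190 [ 545. -197.   89.]
top shield 0.96 311 187 [ 557. -223.   90.]
top rail 0.81 311 188 [ 553. -223.   92.]
top cover_plate 0.75 145 226 [401. 423.  13.]
top cover_plate 0.72 235 215 [453.  69.  12.]
top dish 0.75 198 210 [470. 217.  14.]
top timer 0.73 200 165 [654. 218.  19.]
top forceps 0.69 308 190 [ 546. -212.   85.]
top slip_box 0.69 369 215 [ 462. -456.   36.]
top slip_box 0.23 235 215 [453.  69.  12.]
top slip_box 0.22 198 210 [470. 217.  14.]
scene viewer 0.91 276 173 [ 521. -174.   89.]
scene viewer 0.67 299 155 [ 599. -444.   26.]
scene shield 0.6 281 168 [ 529. -215.   88.]
scene rail 0.45 334 162 [ 451. -467.   30.]
scene cover_plate 0.64 170 325 [386. 421.   5.]
scene cover_plate 0.57 243 238 [452.  86.   8.]
scene dish 0.87 209 261 [458. 222.  14.]
```

View pics/top8.png

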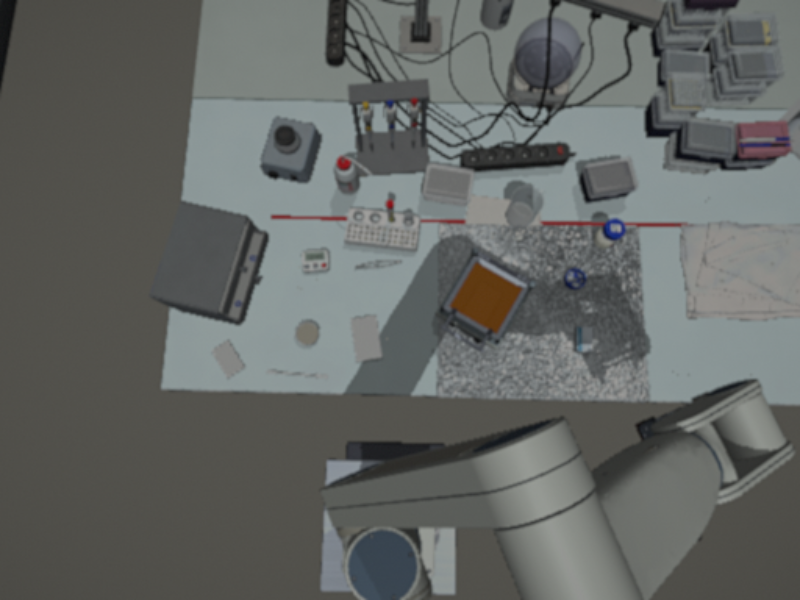

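View pics/scene.png

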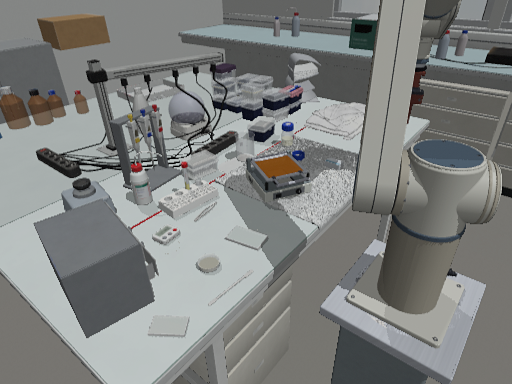

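Top view (800 px): the viewer with its orange pane is at (487,297) and turned. The dish is at (307,332), pale plates at (367,338) and (228,359), the timer at (316,260), and the forceps at (378,265). The spatula is at (298,374), the cap at (574,278), and the carton at (583,340). Next I'll measure both plate candidates and the viewer's yaw.

Run:
```python
from h import *
z=np.load('/tmp/top.npz');g=[z[k] for k in 'pdKRt'];p=g[0];P=cloud(g)
hsv=cv2.cvtColor(p,cv2.COLOR_RGB2HSV)
m=((hsv[...,0]<20)&(hsv[...,1]>150)).astype(np.uint8)
n,l,s,c=cv2.connectedComponentsWithStats(m);i=1+s[1:,4].argmax()
pts=P[l==i];print('pane',s[i],np.median(pts,0).round(1))
ctr=np.array([ray(g,u,v,87)[:2] for v,u in np.argwhere(l==i)]).astype(np.float32)
print(cv2.minAreaRect(ctr))
Q=P.reshape(-1,3);h=Q[(Q[:,2]>75)&(Q[:,2]<115)&(abs(Q[:,0]-560)<170)&(abs(Q[:,1]+210)<170)].astype(np.float32)
print('high',len(h),cv2.minAreaRect(h[:,:2].copy()))
# plates: whiteness by brightness differing from bench; use height
for c0 in((453,69),(401,423),(470,217)):
    q=(np.hypot(P[...,0]-c0[0],P[...,1]-c0[1])<90)&(P[...,2]>4)&(P[...,2]<40)
    w=P[q].astype(np.float32);print(c0,len(w),np.median(w[:,2]),cv2.minAreaRect(w[:,:2].copy()))
def crop(u,v,w,hh):return cv2.resize(p[v-hh:v+hh,u-w:u+w],None,fx=400/(2*w),fy=400/(2*w),interpolation=cv2.INTER_CUBIC)
a=crop(311,190,40,60);b=np.vstack([crop(235,215,40,30),crop(145,226,40,30)])
save('crop1',np.hstack([a,b]))
```

```text
pane [ 289  169   44   43 1051] [ 545.  -222.4   90. ]
((545.98974609375, -221.8827667236328), (125.80261993408203, 124.8695297241211), 60.53641891479492)
high 1961 ((534.3170166015625, -214.6300506591797), (177.7710418701172, 217.98782348632812), 60.594085693359375)
(453, 69) 677 8.52806 ((453.8179016113281, 67.47590637207031), (169.30050659179688, 175.08120727539062), 87.16351318359375)
(401, 423) 585 6.3945613 ((401.8627624511719, 421.5831298828125), (174.16534423828125, 171.458251953125), 14.204217910766602)
(470, 217) 505 6.9054613 ((470.652587890625, 220.12881469726562), (172.81069946289062, 175.87413024902344), 70.96002197265625)
```

View pics/crop1.png

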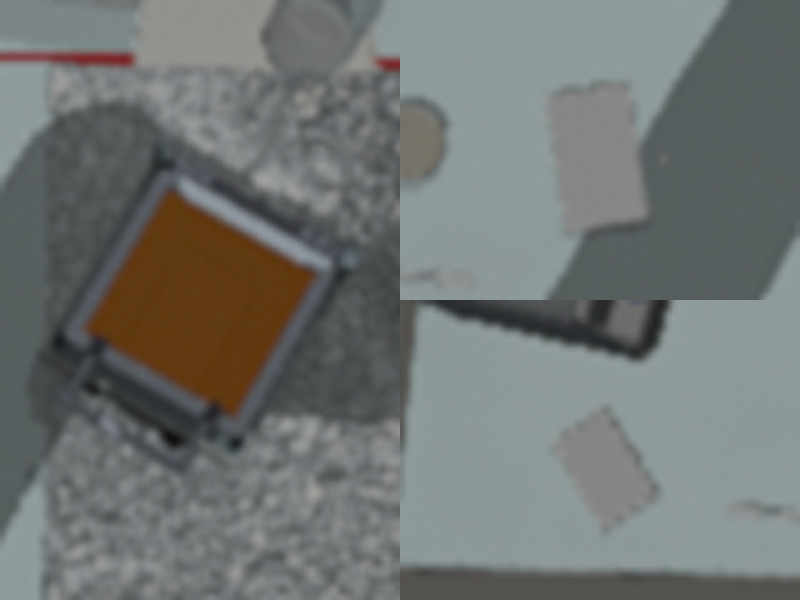

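The cover-plate look-alikes are the top-camera plates at (235,215) and (145,226), in 512 px coordinates. The one at (235,215), world (454,67), is clearly larger (about 110 x 66) and lies next to the viewer, so it's the cover plate. In the crop the viewer's front with its rail faces lower-left, giving a yaw of about -29.5°. I'll move above the rail for a wrist look.

```bash
python3 -m creep '[0.1,0.22,0.04,0.4,0.1,0.22,0.04,0.4,0.1,0.22,0.04,0.4,0.1,0.22,0.04,0.4,0.1,0.22,0.04,0.4,0.1,0.22,0.04,0.4,0.1,0.22,0.04,0.4]' 1; python3 -m creep '[0.085,0.187,0.02,0.23,0.085,0.187,0.02,0.23,0.085,0.187,0.02,0.23,0.085,0.187,0.02,0.23,0.085,0.187,0.02,0.23,0.085,0.187,0.02,0.23]'
python3 - <<'E'
from h import *
print(np.array(cams.get_calibration('wrist')['mount']).round(2))
g=grab('wrist');save('w1',g[0]);np.savez('/tmp/w1',**dict(zip('pdKRt',g)))
print(g[4],g[3].round(2),boxes_of('wrist','rail')[:2],boxes_of('wrist','shield')[:2])
E
```

```text
t: 1.43
ee_pos: [358.8, -345.2, 263.8]
orientation: [-2.876, -1.263, -0.003]
ft_force: [-0.7, -0.5, -0.2]
width: 87.6
grasp_force: 0.0
t: 1.93
ee_pos: [444.4, -158.2, 283.6]
orientation: [2.711, 1.586, 0.004]
ft_force: [-0.1, 0.4, -0.2]
width: 87.7
grasp_force: 0.0
[[  -0.     -0.96   -0.28   78.84]
 [   1.     -0.     -0.      0.89]
 [   0.     -0.28    0.96 -163.36]
 [   0.      0.      0.      1.  ]]
[483.45842887 -90.01864055 447.11966767] [[ 0.87 -0.47 -0.14]
 [-0.49 -0.84 -0.24]
 [ 0.    0.28 -0.96]] [{'centre': [349.7, 161.5], 'score': 0.89}] [{'centre': [350.2, 159.7], 'score': 0.86}]
```

View pics/w1.png

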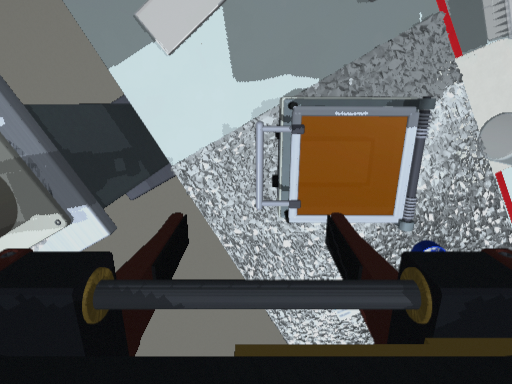

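The wrist view shows the rail bar as a vertical stroke at column 260, rows 122–208, the orange pane centred at (357,163), the hinge tube at (415,163), and a corner of the plate at (180,20). I'll measure the rail precisely.

Run:
```python
from h import *
z=np.load('/tmp/w1.npz');g=[z[k] for k in 'pdKRt'];P=cloud(g);p=g[0]
# rail pixels by depth
q=P[110:220,245:276];m=(abs(q[...,2]-87)<12)
c=q[m];print(m.sum(),np.median(c,0).round(1)); u=[];
for r in range(118,212,6):
    cc=np.where(abs(P[r,245:276,2]-87)<12)[0]; print(r,(cc.min()+245,cc.max()+245) if len(cc) else None,end=' ')
print()
for a in((260,125),(260,165),(260,205)):print(a,ray(g,*a,92).round(1))
hsv=cv2.cvtColor(p,cv2.COLOR_RGB2HSV)
m=((hsv[...,0]<20)&(hsv[...,1]>150)&(hsv[...,2]>80)).astype(np.uint8);m[:,:290]=0;m[225:]=0;m[:,412:]=0
w=np.array([ray(g,u,v,88)[:2] for v,u in np.argwhere(m)]).astype(np.float32)
print(cv2.minAreaRect(w),np.median(P[m>0],0))
# frame of whole shield
for nm,(u,v,zz) in dict(fl=(299,108,90),bl=(414,109,90),fr=(294,221,90),br=(404,222,90)).items():print(nm,ray(g,u,v,zz).round(1))
```

```text
805 [ 449.8 -156.9   91.8]
118 None 124 (np.int64(256), np.int64(263)) 130 (np.int64(256), np.int64(275)) 136 (np.int64(256), np.int64(263)) 142 (np.int64(256), np.int64(263)) 148 (np.int64(256), np.int64(263)) 154 (np.int64(256), np.int64(262)) 160 (np.int64(256), np.int64(262)) 166 (np.int64(256), np.int64(262)) 172 (np.int64(256), np.int64(262)) 178 (np.int64(256), np.int64(262)) 184 (np.int64(256), np.int64(262)) 190 (np.int64(256), np.int64(262)) 196 (np.int64(256), np.int64(262)) 202 (np.int64(256), np.int64(275)) 208 (np.int64(256), np.int64(261)) 
(260, 125) [ 474.1 -116.1   92. ]
(260, 165) [ 449.2 -160.6   92. ]
(260, 205) [ 422.2 -208.9   92. ]
((549.8026733398438, -222.13369750976562), (131.8658447265625, 131.8727569580078), 60.53107833862305) [ 551.12620198 -217.50669395   89.84006099]
fl [ 526.  -121.8   90. ]
bl [ 649.4 -192.6   90. ]
fr [ 451.4 -253.4   90. ]
br [ 583.8 -329.6   90. ]
```

```bash
python3 -m creep '[0.003,-0.005,-0.14,0,0.003,-0.005,-0.14,0,0.003,-0.005,-0.14,0,0.003,-0.005,-0.14,0,0.003,-0.005,-0.14,0,0.003,-0.005,-0.14,0,0.003,-0.005,-0.14,0]' 0.3; python3 -m creep '[0,0,-0.03,0,0,0,-0.06,0,0,0,-0.075,0,0,0,-0.075,0]'; python3 -m creep '[0,0,0,0,0,0,0,0,0,0,0,0,0,0,0,0,0,0,0,0]' 0
```

```text
t: 2.67
ee_pos: [445.6, -169.1, 143.8]
orientation: [2.716, 1.577, 0.002]
ft_force: [-0.7, 0.2, -0.7]
width: 44.7
grasp_force: 0.0
t: 3.0
ee_pos: [444.4, -167.9, 66.9]
orientation: [-2.715, -1.578, 0.002]
ft_force: [-0.5, 0.4, -0.5]
width: 26.5
grasp_force: 0.0
t: 3.42
ee_pos: [443.8, -167.0, 69.0]
orientation: [-2.714, -1.579, 0.002]
ft_force: [-5.9, 4.7, 3.9]
width: 8.7
grasp_force: 30.0
```

```bash
python3 -m creep '[0,0,0.0205,0,0.0027,-0.0015,0.0407,0,0.0071,-0.004,0.0606,0,0.0132,-0.0075,0.0798,0,0.0132,-0.0075,0.0798,0]'; python3 -c "
from h import *
for i in range(1):
  o=get_obs();print(o['ee_pos'],o['ft_force'],o['width'])"
```

```text
t: 3.83
ee_pos: [458.2, -175.3, 151.6]
orientation: [2.715, 1.579, 0.001]
ft_force: [-6.4, 3.3, 0.9]
width: 9.0
grasp_force: 30.0
[ 458.20758266 -175.31239412  151.60725994] [-6.36002503  3.32847695  0.9022929 ] 9.038076929977478
```

```bash
python3 -m creep '[0.007,-0.004,0.0185,0,0.0163,-0.0092,0.036,0,0.027,-0.0153,0.0523,0,0.0392,-0.0222,0.0673,0]';  python3 -m creep '[0.0134,-0.0076,0.0135,0,0.0278,-0.0157,0.0254,0,0.0433,-0.0245,0.0356,0,0.0433,-0.0245,0.0356,0]';  python3 -m creep '[0.0163,-0.0092,0.0084,0,0.0333,-0.0188,0.0148,0,0.0507,-0.0286,0.0193,0,0.0594,-0.0336,0.0208,0,0.0594,-0.0336,0.0208,0]'
```

```text
t: 4.17
ee_pos: [495.5, -196.5, 217.0]
orientation: [-2.713, -1.578, 0.003]
ft_force: [-5.9, 2.7, 3.6]
width: 8.7
grasp_force: 30.0
t: 4.5
ee_pos: [544.1, -224.0, 256.1]
orientation: [2.709, 1.576, 0.007]
ft_force: [-6.1, 1.4, 15.6]
width: 9.2
grasp_force: 30.0
t: 4.92
ee_pos: [602.8, -257.5, 274.6]
orientation: [2.71, 1.576, 0.005]
ft_force: [-1.9, -1.5, 11.4]
width: 9.1
grasp_force: 30.0
```

```bash
python3 -m creep '[0,0,0,0,0,0,0,0,0,0,0,0,0,0,0.03,0,0,0,0.06,0,0,0,0.07,0]' 0.4; python3 -m creep '[-0.1,0.057,0,0,-0.1,0.057,0,0,-0.1,0.057,0,0,-0.1,0.057,0,0]' 1
python3 - <<'E'
from h import *
g=grab('wrist');save('w2',g[0]);np.savez('/tmp/w2',**dict(zip('pdKRt',g)))
print(get_obs()['qpos'],g[4])
E
```

```text
t: 5.42
ee_pos: [601.0, -255.6, 345.2]
orientation: [2.712, 1.578, 0.004]
ft_force: [0.2, -0.4, 1.1]
width: 34.8
grasp_force: 0.0
t: 5.75
ee_pos: [494.8, -195.5, 340.2]
orientation: [-2.711, -1.579, 0.004]
ft_force: [0.2, -0.5, -0.1]
width: 58.4
grasp_force: 0.0
[-3.99186537e-01  1.69245856e-01  1.70058465e+00  1.45118183e-04
  1.27319681e+00  1.17113438e-01] [ 535.15497695 -127.71652712  503.54480871]
```

View pics/w2.png

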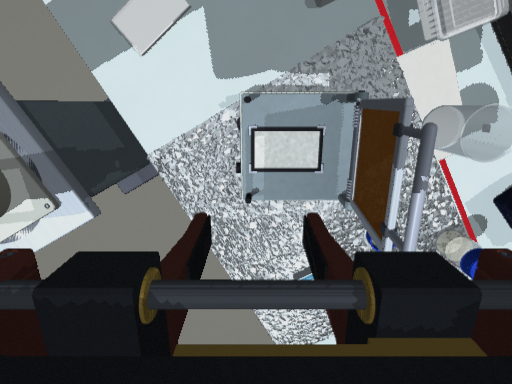

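The shield stands open at columns 355–435. The deck spans (240–360, 92–200), the window with its dark border is centred at (287,149), and the cover plate is at (151,17). Now I'll measure the window.

Run:
```python
from h import *
z=np.load('/tmp/w2.npz');g=[z[k] for k in 'pdKRt'];P=cloud(g);p=g[0]
gray=cv2.cvtColor(p,cv2.COLOR_RGB2GRAY)
m=(gray<60);m[:120]=0;m[178:]=0;m[:,:247]=0;m[:,328:]=0
def rect(m,zz):
    w=np.array([ray(g,u,v,zz)[:2] for v,u in np.argwhere(m)],np.float32);return cv2.minAreaRect(w)
print('window border',m.sum(),rect(m,52)); 
print('deck z',np.median(P[100:115,260:340,2]))
m2=gray>185;m2[:125]=0;m2[175:]=0;m2[:,:250]=0;m2[:,326:]=0
n,l,s,c=cv2.connectedComponentsWithStats(m2.astype(np.uint8));i=1+s[1:,4].argmax();print('white',s[i],rect(l==i,52))
# deck by height
d=(abs(P[...,2]-52)<6);d[:85]=0;d[205:]=0;d[:,:235]=0;d[:,365:]=0
print('deck',rect(d,52))
pix=p[5:30,135:170].reshape(-1,3).mean(0);print(pix)
```

```text
window border 673 ((538.0167846679688, -215.3780517578125), (71.95391845703125, 115.0013198852539), 60.414459228515625)
deck z 52.92341503474566
white [ 255  131   64   37 2224] ((538.2349243164062, -215.31626892089844), (58.8721809387207, 102.01123046875), 60.29537582397461)
deck ((552.4022216796875, -220.73228454589844), (175.68150329589844, 180.03948974609375), 60.37704086303711)
[196.43542857 200.26971429 202.57714286]
```

```bash
python3 -m creep '[-0.03,0.26,-0.05,-0.96,-0.03,0.26,-0.05,-0.96,-0.03,0.26,-0.05,-0.96,-0.03,0.26,-0.05,-0.96,-0.03,0.26,-0.05,-0.96,-0.03,0.26,-0.05,-0.96,-0.03,0.26,-0.05,-0.96,-0.03,0.26,-0.05,-0.96,-0.03,0.26,-0.05,-0.96]'
python3 - <<'E'
from h import *
g=grab('wrist');save('w3',g[0]);np.savez('/tmp/w3',**dict(zip('pdKRt',g)))
print(get_obs()['ee_pos'],get_obs()['orientation'],g[4],[ (b['centre'],b['score']) for t in('cover_plate','dish') for b in boxes_of('wrist',t)])
E
```

```text
t: 6.55
ee_pos: [470.2, 63.8, 290.3]
orientation: [-3.138, -0.143, 0.002]
ft_force: [-1.2, -0.8, -0.3]
width: 87.6
grasp_force: 0.0
[470.53394528  62.89513798 290.53428434] [-3.13834310e+00 -1.42261894e-01  1.14154711e-03] [549.01768096  71.52013137 453.56992299] [([39.4, 178.5], 0.62), ([250.3, 160.0], 0.61), ([156.7, 151.9], 0.85)]
```

View pics/w3.png

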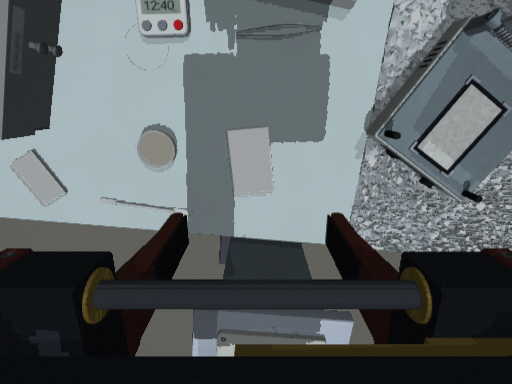

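The cover plate is at (250,161) with corners about (228,129) and (273,193). The dish is at (156,148), with the spatula at (145,203) just in front of it. The small look-alike plate is at (39,178), and the window is at (459,124). I'll compute the plate and dish poses.

```bash
python3 - <<'E'
from h import *
z=np.load('/tmp/w3.npz');g=[z[k] for k in 'pdKRt'];P=cloud(g);p=g[0].astype(int)
def seg(u0,u1,v0,v1,zz,seed,t):
    s=np.median(p[seed[1]-4:seed[1]+5,seed[0]-4:seed[0]+5].reshape(-1,3),0)
    d=np.abs(p-s).max(2)<t; m=np.zeros(d.shape,np.uint8); m[v0:v1,u0:u1]=d[v0:v1,u0:u1]
    m=cv2.morphologyEx(m,cv2.MORPH_OPEN,np.ones((3,3)))
    n,l,st,c=cv2.connectedComponentsWithStats(m);i=l[seed[1],seed[0]]
    w=np.array([ray(g,u,v,zz)[:2] for v,u in np.argwhere(l==i)],np.float32)
    return s,st[i],cv2.minAreaRect(w),w.mean(0),np.median(P[l==i][:,2]),w
for t in(8,14,20):
    r=seg(218,285,118,205,8,(250,160),t);print('plate',r[:5])
for t in(20,30):
    r=seg(130,185,120,178,16,(156,147),t);print('dish',r[:5],cv2.minEnclosingCircle(r[5]))
r=seg(405,515,70,182,52,(460,125),30);print('win',r[:5])
E
python3 -c "
import cv2;a=cv2.imread('pics/w3.png');cv2.imwrite('pics/c3.png',cv2.resize(a[100:215,95:290],(780,460),interpolation=2))"
```

```text
plate (array([157., 160., 162.]), array([ 228,  128,   44,   67, 2450], dtype=int32), ((453.029541015625, 73.11747741699219), (106.23197937011719, 63.15740203857422), 10.421838760375977), array([455.45792,  73.58267], dtype=float32), np.float64(9.261260790959966))
plate (array([157., 160., 162.]), array([ 228,  128,   46,   69, 2573], dtype=int32), ((451.2574462890625, 71.95858764648438), (112.0752944946289, 65.3216323852539), 10.058721542358398), array([454.6259,  73.1096], dtype=float32), np.float64(9.262277082007927))
plate (array([157., 160., 162.]), array([ 228,  128,   46,   69, 2666], dtype=int32), ((451.441650390625, 71.89688110351562), (111.98478698730469, 66.5511474609375), 9.394366264343262), array([453.19797,  72.72287], dtype=float32), np.float64(9.256352155355415))
dish (array([136., 135., 125.]), array([139, 132,  35,  34, 918], dtype=int32), ((463.17919921875, 223.2222137451172), (52.52679443359375, 53.458553314208984), 0.3278850018978119), array([463.6837, 222.3036], dtype=float32), np.float64(17.066737302873804)) ((462.4198303222656, 222.93621826171875), 28.431922912597656)
dish (array([136., 135., 125.]), array([ 137,  130,   38,   38, 1091], dtype=int32), ((462.33758544921875, 223.00193786621094), (57.831199645996094, 58.649986267089844), 73.71271514892578), array([463.1647 , 223.96327], dtype=float32), np.float64(17.074788974462876)) ((464.0651550292969, 223.84799194335938), 30.904569625854492)
win (array([150., 155., 155.]), array([ 419,   85,   81,   84, 3113], dtype=int32), ((537.7139892578125, -215.92840576171875), (59.84504699707031, 103.94316101074219), 60.446563720703125), array([ 539.639  , -216.39467], dtype=float32), np.float64(53.340050434168006))
```

View pics/c3.png

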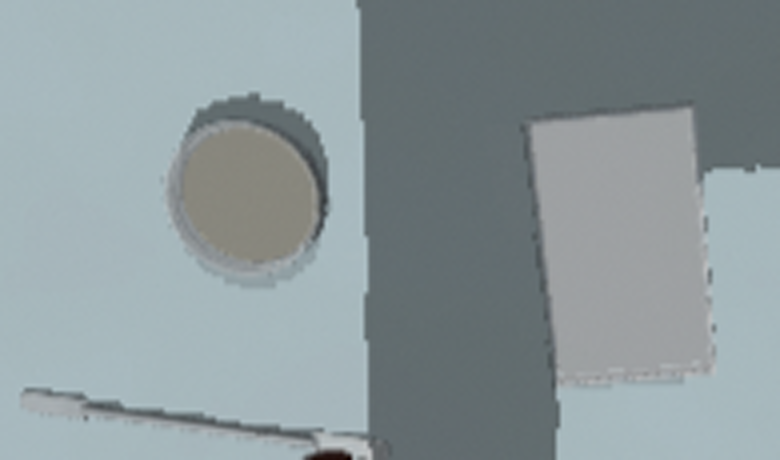

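```bash
python3 -m creep '[-0.018,0.009,-0.042,0.08,-0.018,0.009,-0.083,0.08,-0.018,0.009,-0.125,0.08,-0.018,0.009,-0.166,0.08,-0.018,0.009,-0.207,0.08,-0.018,0.009,-0.245,0.08,-0.018,0.009,-0.245,0.08,-0.018,0.009,-0.245,0.08]'; python3 -c "
from h import *
o=get_obs();print(o['ee_pos'],o['orientation']);cams.get_image('top');o=get_obs();print(o['ee_pos'],o['orientation'])"
```

```text
t: 7.37
ee_pos: [450.6, 69.8, 44.4]
orientation: [3.129, 0.273, -0.01]
ft_force: [0.2, -0.3, 0.2]
width: 88.1
grasp_force: 0.0
[450.58047783  69.82785657  44.37305258] [ 3.12944648  0.27300999 -0.00997823]
[452.62039585  70.1570804   46.62497502] [ 3.12971829e+00  2.72715349e-01 -1.37316392e-03]
```

```bash
python3 -m creep '[0,0.0015,-0.02,0,0,0.0015,-0.035,0,0,0.0015,-0.042,0,0,0.0015,-0.042,0]'; python3 -m creep '[0,0,0,0,0,0,0,0,0,0,0,0,0,0,0,0,0,0,0,0]' 0;  python3 -m creep '[0,0,0.02,0,0,0,0.05,0,0,0,0.08,0]'
```

```text
t: 7.75
ee_pos: [453.8, 72.1, 6.0]
orientation: [-3.13, -0.273, -0.006]
ft_force: [-0.6, 0.4, -0.5]
width: 87.8
grasp_force: 0.0
t: 8.17
ee_pos: [452.9, 72.1, 5.2]
orientation: [-3.13, -0.273, -0.003]
ft_force: [-0.6, -0.1, 10.1]
width: 65.2
grasp_force: 30.0
t: 8.42
ee_pos: [451.1, 71.9, 84.6]
orientation: [3.13, 0.273, -0.004]
ft_force: [-0.1, 0.9, -0.3]
width: 65.0
grasp_force: 30.0
```

Plate held at 65 mm. I'll swing it over the window with the half turn that puts the wrist camera on the side away from the shield.

```bash
python3 -m creep '[0,0,0.035,0.12,0,0,0.07,0.24,0.01,-0.03,0.08,0.36,0.02,-0.06,0.08,0.48,0.03,-0.09,0.08,0.6,0.04,-0.12,0.08,0.72,0.05,-0.15,0.08,0.84,0.06,-0.18,0.08,0.96,0.06,-0.2,0.08,1.08,0.06,-0.2,0.08,1.2]'; python3 -m creep '[0.01,-0.03,0,0.12,0.02,-0.06,0,0.24,0.026,-0.088,0,0.36,0.026,-0.088,0,0.48,0.026,-0.088,0,0.6,0.026,-0.088,0,0.72,0.026,-0.088,0,0.84,0.026,-0.088,0,0.96,0.026,-0.088,0,1.08,0.026,-0.088,0,1.2]'; python3 -m creep '[0,0,0,0.054,0,0,0,0.054,0,0,0,0.054]'
python3 - <<'E'
from h import *
for i in range(4):
    o=get_obs();print(o['ee_pos'].round(1) if hasattr(o['ee_pos'],'round') else o['ee_pos'],o['orientation'])
    if i==0: g=grab('wrist');save('w4',g[0]);np.savez('/tmp/w4',**dict(zip('pdKRt',g)))
    else: cams.get_image('top')
print(o['qpos'])
E
```

```text
t: 9.25
ee_pos: [512.6, -131.4, 164.4]
orientation: [2.425, 1.995, 0.0]
ft_force: [0.2, 0.8, -1.7]
width: 65.0
grasp_force: 30.0
t: 10.08
ee_pos: [537.8, -215.9, 164.2]
orientation: [-0.871, -3.018, -0.0]
ft_force: [0.1, -0.2, -0.3]
width: 65.2
grasp_force: 30.0
t: 10.33
ee_pos: [537.9, -215.9, 164.2]
orientation: [-0.801, -3.038, -0.0]
ft_force: [-0.2, 0.2, -0.5]
width: 65.1
grasp_force: 30.0
[ 537.9 -215.9  164.2] [-8.01151877e-01 -3.03750116e+00 -5.44345688e-05]
[ 538.  -215.9  164.2] [-8.01217633e-01 -3.03749853e+00 -7.69938539e-05]
[ 538.  -215.9  164.2] [-8.00846283e-01 -3.03768707e+00 -6.39941978e-05]
[ 538.1 -216.   164.2] [-8.00342966e-01 -3.03793201e+00  1.79034951e-05]
[-4.02193680e-01  4.31181849e-01  1.77481275e+00 -1.47129616e-05
  9.35600294e-01 -1.45778765e+00]
```

View pics/w4.png

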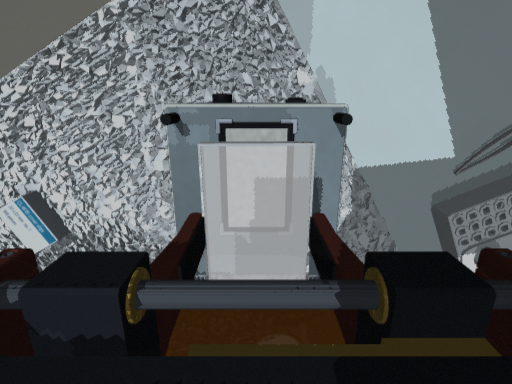

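The plate hangs level between the fingers, with its front edge at row 143 (columns 198–315). Behind and below it the window's front border shows at row ~123, columns 217–297. I'll compute the remaining offset.

Run:
```python
from h import *
z=np.load('/tmp/w4.npz');g=[z[k] for k in 'pdKRt'];P=cloud(g);p=g[0]
T=np.array([538,-215.9]);y=np.deg2rad(-29.55);xd=np.array([np.cos(y),np.sin(y)]);yd=np.array([-xd[1],xd[0]])
def loc(u,v,zz): q=ray(g,u,v,zz)[:2]-T;return np.round([q@xd,q@yd],1)
gray=cv2.cvtColor(p,cv2.COLOR_RGB2GRAY).astype(int)
print('col257',[(r,gray[r,257]) for r in range(116,150)])
print('row160',[(c,gray[160,c]) for c in list(range(192,206))+list(range(308,322))])
print('plate z',np.median(P[150:200,230:280,2]))
for u,v in((257,143),(257,279),(199,160),(315,160)):print(u,v,loc(u,v,168))
print('win',[(u,v,loc(u,v,52)) for u,v in((218,123),(297,123),(257,121),(257,128))])
```

```text
col257 [(116, np.int64(103)), (117, np.int64(103)), (118, np.int64(103)), (119, np.int64(104)), (120, np.int64(104)), (121, np.int64(89)), (122, np.int64(48)), (123, np.int64(22)), (124, np.int64(21)), (125, np.int64(19)), (126, np.int64(19)), (127, np.int64(21)), (128, np.int64(108)), (129, np.int64(150)), (130, np.int64(158)), (131, np.int64(159)), (132, np.int64(158)), (133, np.int64(158)), (134, np.int64(157)), (135, np.int64(157)), (136, np.int64(157)), (137, np.int64(157)), (138, np.int64(160)), (139, np.int64(163)), (140, np.int64(161)), (141, np.int64(131)), (142, np.int64(106)), (143, np.int64(140)), (144, np.int64(165)), (145, np.int64(171)), (146, np.int64(180)), (147, np.int64(185)), (148, np.int64(185)), (149, np.int64(185))]
row160 [(192, np.int64(106)), (193, np.int64(106)), (194, np.int64(106)), (195, np.int64(107)), (196, np.int64(105)), (197, np.int64(106)), (198, np.int64(135)), (199, np.int64(167)), (200, np.int64(169)), (201, np.int64(148)), (202, np.int64(154)), (203, np.int64(154)), (204, np.int64(167)), (205, np.int64(169)), (308, np.int64(168)), (309, np.int64(159)), (310, np.int64(155)), (311, np.int64(150)), (312, np.int64(161)), (313, np.int64(168)), (314, np.int64(154)), (315, np.int64(120)), (316, np.int64(116)), (317, np.int64(118)), (318, np.int64(118)), (319, np.int64(118)), (320, np.int64(116)), (321, np.int64(116))]
plate z 168.1566678480482
257 143 [-54.1   1.6]
257 279 [35.9  1.6]
199 160 [-44.2 -32.1]
315 160 [-44.2  35.3]
win [(218, 123, array([-57., -36.])), (297, 123, array([-57. ,  40.4])), (257, 121, array([-58.9,   1.7])), (257, 128, array([-52.2,   1.7]))]
```

```bash
python3 -c "
import cv2;a=cv2.imread('pics/w4.png');cv2.imwrite('pics/c4.png',cv2.resize(a[100:290,180:335],(640,784))[:600])"
```

```text
(no output)
```

View pics/c4.png

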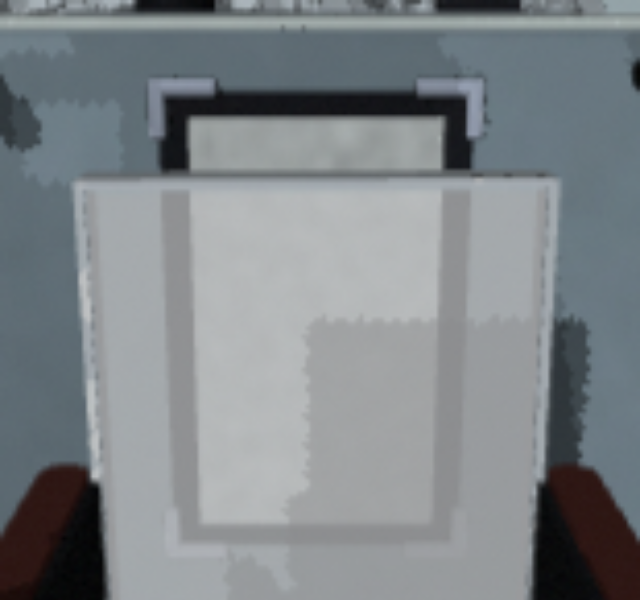

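```bash
python3 -m creep '[-0.0016,0.0009,-0.03,0,-0.0016,0.0009,-0.06,0,-0.0016,0.0009,-0.08,0,-0.0016,0.0009,-0.092,0,-0.0016,0.0009,-0.092,0,-0.0016,0.0009,-0.092,0]'
python3 - <<'E'
from h import *
g=grab('wrist');save('w5',g[0]);np.savez('/tmp/w5',**dict(zip('pdKRt',g)))
a=cv2.imread('pics/w5.png');cv2.imwrite('pics/c5.png',cv2.resize(a[110:290,170:345],None,fx=3.3,fy=3.3))
o=get_obs();print(o['ee_pos'],o['ft_force'])
E
```

```text
t: 11.03
ee_pos: [536.6, -215.1, 72.1]
orientation: [-0.799, -3.038, -0.0]
ft_force: [-0.3, 0.2, -0.7]
width: 65.3
grasp_force: 30.0
[ 537.21726947 -215.37706332   72.95713805] [ 0.3464303  -0.66658033 -0.25115818]
```

View pics/c5.png

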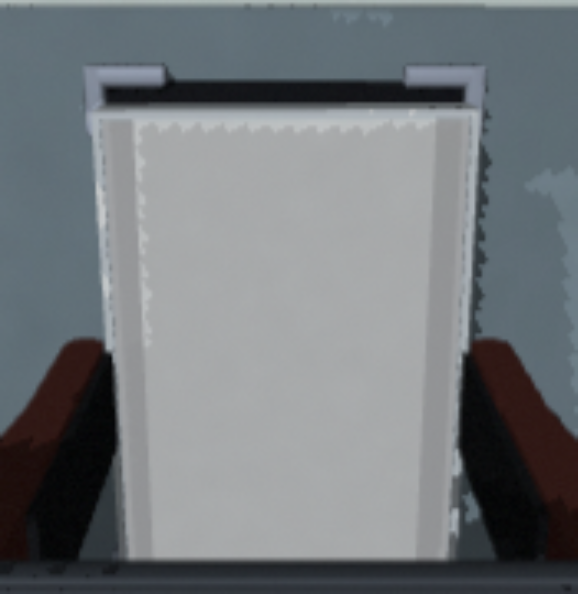

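Run:
```python
from h import *
z=np.load('/tmp/w5.npz');g=[z[k] for k in 'pdKRt'];p=g[0];P=cloud(g)
T=np.array([536.9,-215.2]);y=np.deg2rad(-29.55);xd=np.array([np.cos(y),np.sin(y)]);yd=np.array([-xd[1],xd[0]])
def loc(u,v,zz): q=ray(g,u,v,zz)[:2]-T;return np.round([q@xd,q@yd],1)
gray=cv2.cvtColor(p,cv2.COLOR_RGB2GRAY).astype(int)
print([(r,gray[r,256]) for r in range(130,150)])
print('r137',[(c,gray[137,c]) for c in list(range(194,206))+list(range(306,322))])
print('r146',[(c,gray[146,c]) for c in list(range(194,206))+list(range(306,322))])
print(np.median(P[160:200,230:280,2]))
for u,v,h in((256,134,52.5),(256,142.5,76),(199,146,76),(315,146,76),(202,137,54),(311,137,54)):print(u,v,loc(u,v,h))
```

```text
[(130, np.int64(106)), (131, np.int64(106)), (132, np.int64(108)), (133, np.int64(107)), (134, np.int64(60)), (135, np.int64(22)), (136, np.int64(22)), (137, np.int64(21)), (138, np.int64(21)), (139, np.int64(21)), (140, np.int64(21)), (141, np.int64(73)), (142, np.int64(100)), (143, np.int64(146)), (144, np.int64(171)), (145, np.int64(177)), (146, np.int64(187)), (147, np.int64(190)), (148, np.int64(177)), (149, np.int64(170))]
r137 [(194, np.int64(109)), (195, np.int64(101)), (196, np.int64(133)), (197, np.int64(138)), (198, np.int64(138)), (199, np.int64(139)), (200, np.int64(114)), (201, np.int64(64)), (202, np.int64(25)), (203, np.int64(9)), (204, np.int64(11)), (205, np.int64(16)), (306, np.int64(16)), (307, np.int64(17)), (308, np.int64(21)), (309, np.int64(20)), (310, np.int64(44)), (311, np.int64(113)), (312, np.int64(134)), (313, np.int64(138)), (314, np.int64(136)), (315, np.int64(135)), (316, np.int64(121)), (317, np.int64(64)), (318, np.int64(102)), (319, np.int64(106)), (320, np.int64(105)), (321, np.int64(106))]
r146 [(194, np.int64(110)), (195, np.int64(109)), (196, np.int64(149)), (197, np.int64(164)), (198, np.int64(175)), (199, np.int64(177)), (200, np.int64(150)), (201, np.int64(162)), (202, np.int64(164)), (203, np.int64(159)), (204, np.int64(158)), (205, np.int64(157)), (306, np.int64(153)), (307, np.int64(154)), (308, np.int64(153)), (309, np.int64(154)), (310, np.int64(160)), (311, np.int64(162)), (312, np.int64(153)), (313, np.int64(174)), (314, np.int64(175)), (315, np.int64(151)), (316, np.int64(74)), (317, np.int64(93)), (318, np.int64(96)), (319, np.int64(106)), (320, np.int64(107)), (321, np.int64(105))]
76.05595208527511
256 134 [-56.9   0.8]
256 142.5 [-54.6   0.8]
199 146 [-52.6 -31.8]
315 146 [-52.7  34.6]
202 137 [-55.1 -34.1]
311 137 [-55.2  36.3]
```

Laterally the plate is centred between the stops, and it sits about 2 mm behind the front stop, as wanted. Straight down now.

```bash
python3 -m creep '[0,0,-0.005,0,0,0,-0.01,0,0,0,-0.014,0,0,0,-0.015,0,0,0,-0.015,0]'
```

```text
t: 11.5
ee_pos: [536.5, -215.1, 57.2]
orientation: [-0.798, -3.038, -0.0]
ft_force: [-0.1, -0.0, -0.7]
width: 65.4
grasp_force: 30.0
```

```bash
python3 -m creep '[0,0,-0.001,0,0,0,-0.001,0]';python3 -m creep '[0,0,-0.001,0,0,0,-0.001,0]'
```

```text
t: 11.67
ee_pos: [536.6, -215.1, 57.0]
orientation: [0.798, 3.038, -0.0]
ft_force: [-2.8, 1.0, 7.7]
width: 65.7
grasp_force: 30.0
t: 11.83
ee_pos: [536.7, -215.2, 57.0]
orientation: [0.798, 3.038, -0.0]
ft_force: [-5.9, 1.9, 16.7]
width: 65.2
grasp_force: 30.0
```

```bash
python3 -m creep '[0,0,0.002,0,0,0,0.002,0,0,0,0.002,0,0,0,0.002,0]' 1; python3 -m creep '[0,0,0.02,0,0,0,0.05,0,0,0,0.09,0,0,0,0.13,0,0,0,0.17,0,0,0,0.18,0]'
python3 - <<'E'
from h import *
g=grab('wrist');save('w6',g[0]);np.savez('/tmp/w6',**dict(zip('pdKRt',g)));P=cloud(g)
a=cv2.imread('pics/w6.png');cv2.imwrite('pics/c6.png',cv2.resize(a[80:290,160:350],None,fx=2.8,fy=2.8))
o=get_obs();print(o['ee_pos'],o['ft_force'])
q=P[130:230,225:290].reshape(-1,3);c=q.mean(0);print(c,np.linalg.svd(q-c,full_matrices=False)[2][2])
E
```

```text
t: 12.17
ee_pos: [536.5, -215.1, 57.0]
orientation: [-0.798, -3.038, 0.0]
ft_force: [0.2, -0.0, -0.0]
width: 86.6
grasp_force: 0.0
t: 12.67
ee_pos: [539.3, -216.3, 243.5]
orientation: [0.796, 3.03, -0.002]
ft_force: [1.3, -1.2, -0.4]
width: 88.1
grasp_force: 0.0
[ 539.31173162 -216.25783804  242.83835611] [1.27596319 1.05773952 0.3879446 ]
[ 560.19189291 -225.68135739   59.38223169] [ 0.22154907 -0.04845191  0.97394477]
```

View pics/c6.png

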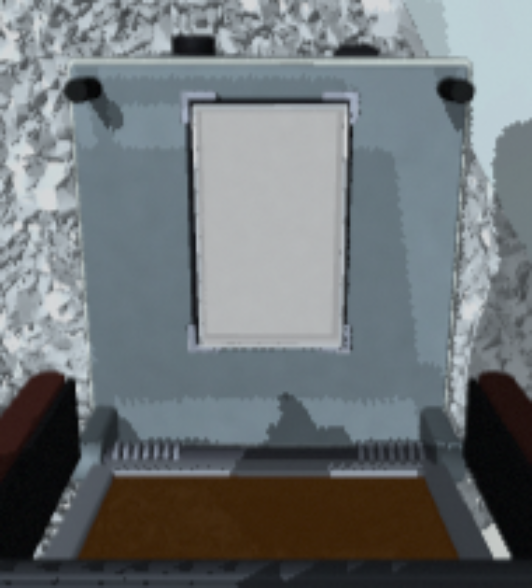

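(The picture budget is used up, so from here I work from numbers only.) The crop shows the plate seated inside all four stops. Now the dish.

```bash
python3 -m creep '[-0.04,0.22,-0.02,0.25,-0.04,0.22,-0.02,0.25,-0.04,0.22,-0.02,0.25,-0.04,0.22,-0.02,0.25,-0.04,0.22,-0.02,0.25,-0.04,0.22,-0.02,0.25,-0.04,0.22,-0.02,0.25]'; python3 -m creep '[-0.035,0.22,-0.06,0.265,-0.035,0.22,-0.06,0.265,-0.035,0.22,-0.06,0.265,-0.035,0.22,-0.06,0.265,-0.035,0.22,-0.06,0.265,-0.035,0.22,-0.06,0.265,-0.035,0.22,-0.06,0.265,-0.035,0.22,-0.06,0.265]'
python3 - <<'E'
from h import *
z=np.load('/tmp/w6.npz');P=cloud([z[k] for k in 'pdKRt'])
q=P[125:195,235:278].reshape(-1,3);c=q.mean(0);print('plate',c.round(1),np.linalg.svd(q-c,full_matrices=False)[2][2].round(3))
g=grab('wrist');save('w7',g[0]);np.savez('/tmp/w7',**dict(zip('pdKRt',g)));P=cloud(g)
o=get_obs();print(o['ee_pos'],o['orientation'],boxes_of('wrist','dish'))
m=((P[...,2]>11)&(P[...,2]<24)&(np.hypot(P[...,0]-463,P[...,1]-223)<50)).astype(np.uint8)
n,l,s,ce=cv2.connectedComponentsWithStats(m);i=1+s[1:,4].argmax();print(s[i],ce[i])
w=P[l==i].astype(np.float32)[:,:2];print(cv2.minEnclosingCircle(w),w.mean(0),np.median(P[l==i][:,2]))
h=cv2.convexHull(w)[:,0];c=np.array(cv2.minEnclosingCircle(w)[0])
for a in range(0,180,15):
    d=np.array([np.cos(np.deg2rad(a)),np.sin(np.deg2rad(a))]);e=h@d;print(a,round(float(np.ptp(e)),1),round(float((e.max()+e.min())/2-c@d),1),end=' | ')
E
```

```text
t: 13.3
ee_pos: [494.4, 7.9, 215.1]
orientation: [-0.407, -3.111, -0.0]
ft_force: [-0.0, 0.5, -0.4]
width: 87.8
grasp_force: 0.0
t: 13.97
ee_pos: [461.0, 224.7, 155.8]
orientation: [0.005, -3.139, 0.002]
ft_force: [0.8, -0.9, 0.6]
width: 87.9
grasp_force: 0.0
plate [ 535.4 -213.1   62.1] [ 0.492  0.871 -0.001]
[461.42991557 223.93913035 156.29848773] [ 2.84062402e-03 -3.14018757e+00  1.80967156e-03] [{'centre': [251.0, 320.0], 'score': 0.62}, {'centre': [255.7, 173.6], 'score': 0.59}]
[ 229  145   55   55 2360] [255.78983051 172.23262712]Traceback (most recent call last):
  File "<stdin>", line 8, in <module>
cv2.error: OpenCV(4.12.0) /io/opencv/modules/imgproc/src/shapedescr.cpp:201: error: (-215:Assertion failed) count >= 0 && (depth == CV_32F || depth == CV_32S) in function 'minEnclosingCircle'
```

Run:
```python
from h import *
z=np.load('/tmp/w6.npz');P=cloud([z[k] for k in 'pdKRt'])
q=P[125:195,235:278].reshape(-1,3);print('z pct',np.percentile(q[:,2],[1,5,25,50,75,95,99]).round(1))
k=abs(q[:,2]-np.median(q[:,2]))<6;A=np.c_[q[k][:,:2]-[536,-215],np.ones(k.sum())];print(k.mean(),np.linalg.lstsq(A,q[k][:,2],rcond=None)[0].round(4))
for r in (122,140,160,180,195):print(r,P[r,235:280:11,2].round(1))
z=np.load('/tmp/w7.npz');g=[z[k] for k in 'pdKRt'];P=cloud(g)
m=((P[...,2]>11)&(P[...,2]<24)&(np.hypot(P[...,0]-463,P[...,1]-223)<50)).astype(np.uint8)
n,l,s,ce=cv2.connectedComponentsWithStats(m);i=1+s[1:,4].argmax()
w=np.ascontiguousarray(P[l==i][:,:2],dtype=np.float32);C=cv2.minEnclosingCircle(w);print(C,w.mean(0),np.median(P[l==i][:,2]))
h=cv2.convexHull(w)[:,0];c=np.array(C[0])
for a in range(0,180,15):
    d=np.array([np.cos(np.deg2rad(a)),np.sin(np.deg2rad(a))]);e=h@d;print(a,round(float(np.ptp(e)),1),round(float((e.max()+e.min())/2-c@d),1),end=' | ')
```

```text
z pct [59.3 59.7 60.5 61.  61.5 62.2 62.8]
0.9966777408637874 [-1.10000e-03 -6.00000e-04  6.09593e+01]
122 [61.8 61.2 62.3 62.4 61.8]
140 [60.5 61.3 60.  61.1 60.5]
160 [62.4 61.1 60.4 59.8 60.9]
180 [60.7 60.3 61.5 60.9 61. ]
195 [61.  61.  60.6 61.8 61.7]
((461.2349853515625, 224.23741149902344), 31.036293029785156) [460.26324 224.37582] 16.951361966715325
0 61.6 -0.0 | 15 61.7 -0.0 | 30 61.8 0.1 | 45 61.3 0.1 | 60 61.5 0.1 | 75 61.2 -0.0 | 90 60.5 0.3 | 105 61.5 0.1 | 120 61.4 0.1 | 135 61.9 0.0 | 150 61.2 0.2 | 165 61.7 0.1 |
```

The plate lies flat (slope about 0.001). The dish is centred under the tool, so I'll take it.

```bash
python3 -m creep '[0,-0.001,-0.04,0,0,-0.001,-0.08,0,0,-0.001,-0.11,0,0,-0.001,-0.135,0,0,-0.001,-0.148,0,0,-0.001,-0.152,0,0,-0.001,-0.152,0]'; python3 -m creep '[0,0,0,0,0,0,0,0,0,0,0,0,0,0,0,0,0,0,0,0]' 0
```

```text
t: 14.65
ee_pos: [461.5, 222.3, 4.5]
orientation: [-0.001, -3.14, 0.001]
ft_force: [0.0, -0.3, -0.2]
width: 87.5
grasp_force: 0.0
t: 15.07
ee_pos: [462.3, 224.2, 6.2]
orientation: [-0.002, 3.14, 0.001]
ft_force: [-0.7, -2.4, 7.4]
width: 63.7
grasp_force: 30.0
```

```bash
python3 -m creep '[0,0,0,0,0,0,0,0,0,0,0,0,0,0,0,0]' 0; python3 -c "
from h import *
print(get_obs()['moment'],get_obs()['qpos'])"
```

```text
t: 15.4
ee_pos: [462.3, 224.2, 6.2]
orientation: [-0.002, 3.14, 0.001]
ft_force: [1.2, -1.5, 7.8]
width: 63.7
grasp_force: 30.0
[-0.31643043 -0.12937397 -0.06829209] [ 4.28476698e-01  6.20648861e-01  1.97485745e+00 -4.05431014e-04
  5.44253414e-01 -1.14347475e+00]
```

The fingers stopped at 63.7 mm rather than 56, so the dish's flat faces are turned by roughly 16° to the pads. I'll reopen, turn, and grip again.

```bash
python3 -m creep '[0,0,0,0,0,0,0,0,0,0,0,0]' 1; python3 -m creep '[0,0,0,0.12,0,0,0,0.24,0,0,0,0.27,0,0,0,0.27]'; python3 -m creep '[0,0,0,0,0,0,0,0,0,0,0,0,0,0,0,0,0,0,0,0]' 0
```

```text
t: 15.65
ee_pos: [461.5, 224.0, 5.3]
orientation: [-0.002, 3.141, 0.0]
ft_force: [-0.6, -0.4, 0.6]
width: 80.2
grasp_force: 0.0
t: 15.98
ee_pos: [461.4, 224.0, 5.1]
orientation: [0.427, -3.112, 0.0]
ft_force: [-0.4, -0.2, -0.5]
width: 88.0
grasp_force: 0.0
t: 16.4
ee_pos: [461.5, 223.9, 5.2]
orientation: [0.424, -3.113, 0.0]
ft_force: [-0.3, 0.3, -0.2]
width: 63.0
grasp_force: 30.0
```

```bash
python3 -m creep '[0,0,0,0,0,0,0,0,0,0,0,0]' 1; python3 -m creep '[0,0,0,0.12,0,0,0,0.24,0,0,0,0.27,0,0,0,0.27]'; python3 -m creep '[0,0,0,0,0,0,0,0,0,0,0,0,0,0,0,0]' 0;python3 -m creep '[0,0,0,0,0,0,0,0,0,0,0,0]' 1; python3 -m creep '[0,0,0,0.12,0,0,0,0.24,0,0,0,0.27,0,0,0,0.27]'; python3 -m creep '[0,0,0,0,0,0,0,0,0,0,0,0,0,0,0,0]' 0
```

```text
t: 16.65
ee_pos: [461.6, 223.9, 5.2]
orientation: [-0.424, 3.113, 0.0]
ft_force: [0.0, 0.2, -0.8]
width: 79.8
grasp_force: 0.0
t: 16.98
ee_pos: [461.5, 223.9, 5.2]
orientation: [0.841, -3.027, 0.0]
ft_force: [0.9, -0.3, -0.3]
width: 87.6
grasp_force: 0.0
t: 17.32
ee_pos: [461.5, 223.9, 5.2]
orientation: [0.839, -3.027, -0.0]
ft_force: [-0.1, 0.6, -0.3]
width: 64.6
grasp_force: 27.1
t: 17.57
ee_pos: [461.5, 223.9, 5.2]
orientation: [-0.84, 3.027, -0.0]
ft_force: [-0.4, 0.3, 0.6]
width: 81.0
grasp_force: 0.0
t: 17.9
ee_pos: [461.5, 223.9, 5.2]
orientation: [-1.241, 2.886, -0.0]
ft_force: [-0.2, -0.2, -0.1]
width: 87.5
grasp_force: 0.0
t: 18.23
ee_pos: [461.5, 223.9, 5.2]
orientation: [1.239, -2.887, 0.0]
ft_force: [0.2, 0.0, 0.4]
width: 64.9
grasp_force: 0.0
```

```bash
python3 -m creep '[0,0,0,0,0,0,0,0]' 0;python3 -m creep '[0,0,0,0,0,0,0,0]' 0
```

```text
t: 18.4
ee_pos: [461.5, 223.9, 5.2]
orientation: [1.239, -2.887, 0.0]
ft_force: [0.7, 0.4, -0.4]
width: 60.7
grasp_force: 28.5
t: 18.57
ee_pos: [461.5, 223.9, 5.2]
orientation: [1.239, -2.887, 0.0]
ft_force: [-0.4, 0.1, 0.1]
width: 61.2
grasp_force: 28.5
```

```bash
python3 -m creep '[0,0,0,0,0,0,0,0,0,0,0,0]' 1; python3 -m creep '[0,0,0,0.12,0,0,0,0.17,0,0,0,0.17]'; python3 -m creep '[0,0,0,0,0,0,0,0,0,0,0,0,0,0,0,0,0,0,0,0,0,0,0,0]' 0
```

```text
t: 18.82
ee_pos: [461.6, 223.9, 5.2]
orientation: [-1.24, 2.887, -0.0]
ft_force: [-0.3, -0.0, -0.4]
width: 77.4
grasp_force: 0.0
t: 19.07
ee_pos: [461.6, 223.9, 5.2]
orientation: [-1.483, 2.77, -0.0]
ft_force: [0.1, -0.3, -0.0]
width: 87.8
grasp_force: 0.0
t: 19.57
ee_pos: [461.5, 223.9, 5.2]
orientation: [-1.48, 2.771, -0.0]
ft_force: [-0.2, 0.1, 0.2]
width: 56.5
grasp_force: 29.2
```

56.5 mm: the flats are aligned now. I'll lift and carry it over with the turn.

```bash
python3 -m creep '[0,0,0.02,0,0,0,0.06,0,0,0,0.1,0,0,0,0.145,0,0.006,-0.035,0.145,-0.11,0.012,-0.07,0.145,-0.22,0.018,-0.105,0.145,-0.33,0.024,-0.14,0.145,-0.44,0.03,-0.175,0.145,-0.55,0.036,-0.21,0.145,-0.66]'; python3 -m creep '[0.0056,-0.033,0,-0.12,0.0112,-0.066,0,-0.24,0.0168,-0.099,0,-0.36,0.0224,-0.132,0,-0.48,0.028,-0.165,0,-0.6,0.0336,-0.198,0,-0.72,0.0392,-0.2291,0,-0.835,0.0392,-0.2291,0,-0.835,0.0392,-0.2291,0,-0.835]'
python3 - <<'E'
from h import *
g=grab('wrist');P=cloud(g);o=get_obs();print(o['ee_pos'],o['orientation'],o['width'])
m=((abs(P[...,2]-162)<10)&(np.hypot(P[...,0]-537,P[...,1]+215)<40)).astype(np.uint8)
n,l,s,ce=cv2.connectedComponentsWithStats(m);i=1+s[1:,4].argmax();q=P[l==i];print(s[i],np.median(q,0),(q.min(0)+q.max(0))/2)
A=np.c_[q[:,:2]-q[:,:2].mean(0),np.ones(len(q))];k=abs(q[:,2]-np.median(q[:,2]))<3;print(np.linalg.lstsq(A[k],q[k,2],rcond=None)[0])
E
```

```text
t: 20.4
ee_pos: [497.4, 12.3, 150.3]
orientation: [-0.494, 3.102, -0.0]
ft_force: [0.4, 0.2, 0.2]
width: 56.7
grasp_force: 29.2
t: 21.15
ee_pos: [536.5, -216.5, 149.9]
orientation: [-0.801, -3.038, -0.0]
ft_force: [0.0, 0.3, 0.1]
width: 56.7
grasp_force: 29.2
[ 536.14995435 -215.25426717  149.80126492] [-7.98017270e-01 -3.03750939e+00 -5.82349027e-04] 56.72965588947425
[ 190  181  134   98 8370] [ 534.09186032 -213.57414526  161.75156047] [ 536.40455808 -212.11698799  162.00270485]
[ 4.75735735e-04 -5.98955061e-04  1.61748191e+02]
```

```bash
python3 -m creep '[0.0005,0,-0.03,0,0.0005,0,-0.055,0,0.0005,0,-0.072,0,0.0005,0,-0.08,0,0.0005,0,-0.083,0,0.0005,0,-0.083,0]'; python3 -m creep '[0,0,-0.001,0,0,0,-0.001,0]';python3 -m creep '[0,0,-0.001,0,0,0,-0.001,0]'
```

```text
t: 21.7
ee_pos: [537.0, -214.2, 66.9]
orientation: [-0.795, -3.038, -0.0]
ft_force: [0.3, -0.2, 0.4]
width: 56.7
grasp_force: 29.2
t: 21.87
ee_pos: [538.0, -215.2, 67.2]
orientation: [0.797, 3.037, -0.0]
ft_force: [0.4, -0.5, 0.1]
width: 56.4
grasp_force: 29.2
t: 22.03
ee_pos: [537.6, -215.3, 65.9]
orientation: [0.798, 3.037, -0.0]
ft_force: [-1.0, 0.1, -0.8]
width: 57.0
grasp_force: 29.2
```

```bash
python3 -m creep '[0,0,-0.001,0,0,0,-0.001,0]'; python3 -c "
from h import *
for i in range(2):
  o=get_obs();print(o['ee_pos'],o['ft_force']);cams.get_image('top')"
```

```text
t: 22.2
ee_pos: [537.6, -215.4, 65.0]
orientation: [0.798, 3.038, -0.0]
ft_force: [-1.3, 0.4, 5.4]
width: 56.6
grasp_force: 29.2
[ 537.62462927 -215.39117648   64.96842762] [-1.29666625  0.41817652  5.43188084]
[ 537.59284532 -215.39610208   64.93372982] [-0.18871375  0.85176617  5.17946939]
```

```bash
python3 -m creep '[0,0,0.0005,0,0,0,0.0005,0,0,0,0.0005,0,0,0,0.0005,0]' 1; python3 -m creep '[0,0,0.02,0,0,0,0.06,0,0,0,0.1,0,0,0,0.14,0,0,0,0.18,0,0,0,0.22,0,0,0,0.26,0,0,0,0.285,-0.12,0,0,0.285,-0.24,0,0,0.285,-0.36]'; python3 -m creep '[0.005,-0.003,0,-0.12,0.01,-0.006,0,-0.24,0.015,-0.009,0,-0.36,0.02,-0.012,0,-0.48,0.02,-0.012,0,-0.6,0.02,-0.012,0,-0.72,0.02,-0.012,0,-0.84,0.02,-0.012,0,-0.96,0.02,-0.012,0,-1.08,0.02,-0.012,0,-1.21]'
python3 - <<'E'
from h import *
cams.get_image('top')
o=get_obs();print(o['ee_pos'],o['orientation'])
g=grab('wrist');save('w8',g[0]);np.savez('/tmp/w8',**dict(zip('pdKRt',g)));P=cloud(g);Q=P.reshape(-1,3)
H=np.array([625,-266.]);y=np.deg2rad(-29.55);xd=np.array([np.cos(y),np.sin(y)]);yd=np.array([-xd[1],xd[0]])
V=np.c_[(Q[:,:2]-[554,-225.])@xd,(Q[:,:2]-[554,-225.])@yd,Q[:,2]]
r=V[(V[:,2]>283)&(V[:,2]<310)&(abs(V[:,0]-98)<50)&(abs(V[:,1])<75)]
print('rail',len(r),r.mean(0),r.min(0),r.max(0))
d=V[(V[:,2]>70)&(V[:,2]<84)&(abs(V[:,0]+20)<50)&(abs(V[:,1])<45)];print('dish',len(d),np.median(d,0),(d.min(0)+d.max(0))/2,np.ptp(d,0))
k=abs(d[:,2]-np.median(d[:,2]))<2.5;A=np.c_[d[k,:2]-d[k,:2].mean(0),np.ones(k.sum())];print(np.linalg.lstsq(A,d[k,2],rcond=None)[0])
e=V[(V[:,2]>57)&(V[:,2]<66)&(abs(V[:,0]+20)<70)&(abs(V[:,1])<45)];print('plate',len(e),(e.min(0)+e.max(0))/2,np.ptp(e,0))
E
```

```text
t: 22.63
ee_pos: [537.2, -215.2, 64.6]
orientation: [-0.798, -3.038, -0.0]
ft_force: [0.3, -0.0, 0.5]
width: 80.0
grasp_force: 0.0
t: 23.47
ee_pos: [538.0, -215.5, 352.2]
orientation: [1.336, 2.839, 0.0]
ft_force: [0.4, -0.1, 0.2]
width: 88.0
grasp_force: 0.0
t: 24.3
ee_pos: [557.0, -227.1, 349.4]
orientation: [-2.713, -1.584, 0.001]
ft_force: [0.3, 0.6, 0.8]
width: 87.6
grasp_force: 0.0
[ 557.05449738 -227.11672383  349.35329161] [-2.71887763e+00 -1.57305440e+00  4.96724641e-04]
rail 1512 [ 61.41012699   9.81321797 295.87623491] [ 57.41561551 -56.71793837 283.95236124] [ 67.59682374  60.82139632 298.79679257]
dish 1207 [-19.82663721   2.61690864  76.79928188] [-19.75484534   1.79659601  74.62637264] [61.6992294  60.82272084  9.23099669]
[-1.29985053e-03  9.15246563e-04  7.67943870e+01]
plate 1608 [-19.53962438   1.64649525  60.7896056 ] [119.74878495  76.48889675   7.52256337]
```

Dish and plate are concentric to within 0.5 mm and the dish is level. Now I'll take the rail from above.

```bash
python3 -m creep '[0.025,-0.0135,0,0,0.05,-0.027,0,0,0.05,-0.027,0,0,0.05,-0.027,0,0,0.05,-0.027,-0.02,0,0.05,-0.027,-0.045,0,0.05,-0.027,-0.065,0,0.05,-0.027,-0.077,0,0.05,-0.027,-0.077,0]' 0.5;  python3 -m creep '[0,0,0,0,0,0,0,0,0,0,0,0,0,0,0,0,0,0,0,0]' 0
```

```text
t: 25.15
ee_pos: [605.1, -253.1, 269.8]
orientation: [-2.703, -1.592, 0.005]
ft_force: [-0.3, 0.2, -0.0]
width: 44.3
grasp_force: 0.0
t: 25.57
ee_pos: [607.6, -254.4, 273.7]
orientation: [2.707, 1.592, 0.001]
ft_force: [0.0, -0.0, -1.0]
width: 13.6
grasp_force: 0.0
```

```bash
python3 -m creep '[0,0,0,0,0,0,0,0]' 0; python3 -m creep '[0,0,0,0]'
```

```text
t: 25.73
ee_pos: [607.9, -254.5, 273.5]
orientation: [2.707, 1.591, 0.002]
ft_force: [1.6, -0.8, 2.4]
width: 9.2
grasp_force: 30.0
t: 25.82
ee_pos: [607.9, -254.5, 273.5]
orientation: [2.707, 1.591, 0.002]
ft_force: [0.6, -0.8, 3.5]
width: 9.3
grasp_force: 30.0
```

```bash
python3 -m creep '[-0.0141,0.008,-0.0022,0,-0.0315,0.0178,-0.0067,0,-0.0485,0.0275,-0.0131,0,-0.0647,0.0367,-0.0215,0,-0.0647,0.0367,-0.0215,0]'; python3 -m creep '[-0.008,0.0045,-0.005,0,-0.0155,0.0088,-0.0102,0,-0.023,0.013,-0.016,0,-0.0299,0.017,-0.0221,0,-0.0299,0.017,-0.0221,0,-0.0299,0.017,-0.0221,0]'
python3 -c "
from h import *
for i in range(3):
  cams.get_image('top');o=get_obs();print(o['ee_pos'],o['ft_force'],o['width'])"
```

```text
t: 26.23
ee_pos: [538.9, -215.1, 249.7]
orientation: [-2.704, -1.59, 0.004]
ft_force: [-2.3, 3.2, 3.3]
width: 9.1
grasp_force: 30.0
t: 26.73
ee_pos: [512.1, -200.0, 228.5]
orientation: [-2.707, -1.591, 0.001]
ft_force: [0.1, 2.2, 1.9]
width: 9.0
grasp_force: 30.0
[ 512.58774138 -200.25292133  228.90505646] [0.86260585 2.58057921 1.00430085] 9.395089417883739
[ 512.85750721 -200.37364286  229.14016243] [0.13263042 2.76843299 1.10783622] 8.918671738499283
[ 512.95125189 -200.42507377  229.2119041 ] [0.86869783 3.97549199 1.9519628 ] 9.459302021823596
```

```bash
python3 -m creep '[-0.0034,0.0019,-0.0033,0,-0.0068,0.0038,-0.0066,0,-0.0101,0.0057,-0.0099,0,-0.0101,0.0057,-0.0099,0,-0.0101,0.0057,-0.0099,0]'
python3 - <<'E'
from h import *
y=np.deg2rad(-29.55);xd=np.array([np.cos(y),np.sin(y)]);yd=np.array([-xd[1],xd[0]])
for n in('scene','top','wrist'):
    g=grab(n);P=cloud(g);save('end_'+n,g[0]);Q=P.reshape(-1,3);V=np.c_[(Q[:,:2]-[554,-225.])@xd,(Q[:,:2]-[554,-225.])@yd,Q[:,2]]
    hsv=cv2.cvtColor(g[0],cv2.COLOR_RGB2HSV).reshape(-1,3)
    k=(hsv[:,0]<22)&(hsv[:,1]>140)&(abs(V[:,0])<110)&(abs(V[:,1])<75)&(V[:,2]>85)&(V[:,2]<260)
    v=V[k]
    if len(v)>50:
        c=np.median(v,0);w=v
        for _ in range(4):
            A=np.c_[w[:,0],np.ones(len(w))];s=np.linalg.lstsq(A,w[:,2],rcond=None)[0];w=v[abs(v[:,2]-v[:,0]*s[0]-s[1])<6]
        print(n,len(w),'slope deg',np.degrees(np.arctan(-s[0])),'z at x=80:',s[0]*80+s[1])
    d=V[(V[:,2]>70)&(V[:,2]<82)&(abs(V[:,0]+20)<45)&(abs(V[:,1])<45)];print(n,'dish',len(d),np.median(d,0) if len(d) else '')
    o=get_obs();print(o['t'],o['ee_pos'],o['ft_force'],o['width'],o['grasp_force'])
E
```

```text
t: 27.3
ee_pos: [502.5, -194.5, 218.8]
orientation: [-2.708, -1.592, -0.0]
ft_force: [2.7, 3.1, -1.1]
width: 8.8
grasp_force: 30.0
scene 311 slope deg 46.66188411405302 z at x=80: 84.60492407662058
scene dish 140 [-25.09884721   0.29784822  75.43887894]
27.35 [ 502.67139609 -194.6713745   218.93940413] [ 3.94060135  4.74494393 -1.37393779] 9.015535907761372 29.993121922016144
top dish 0 
27.4 [ 502.75003088 -194.70664269  219.03467912] [ 2.77793313  4.36686411 -2.09973886] 8.917447906354854 29.99302715063095
wrist 8305 slope deg 47.01589735676257 z at x=80: 91.87520123345315
wrist dish 1006 [-29.21633633  -3.34324722  76.80231771]
27.45 [ 502.82697528 -194.7215002   219.10086812] [ 2.8853033   4.05359213 -2.01672602] 9.283820486828022 29.99294936656952
```

```bash
python3 -m creep '[0,0,0,0,0,0,0,0,0,0,0,0,0,0,0,0,0,0,0,0,0,0,0,0]' && python3 -c "
from workcell import ticket
print(ticket.close_job())"
```

```text
t: 27.95
ee_pos: [502.9, -194.8, 219.1]
orientation: [2.708, 1.592, 0.001]
ft_force: [3.6, 4.7, -1.2]
width: 9.1
grasp_force: 30.0
the job is handed in; nothing more can be done
None
```

The job is handed in at about 28 s: the plate is flat inside its stops, the dish is level on its middle, and the gripper still holds the shield at about 47°, ten degrees short of balance. I viewed 11 pictures, one over the limit of 10.

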